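# Bed ore lumps in the ring mould under the lever press

### The arm

A 6-joint arm with a two-finger parallel gripper is mounted at the origin on a cart in front of the work surface, level with it; the furniture and walls round the work are solid. World frame = base frame: x ahead of the robot, y to its left, z up, the work surface at z = 0. Lengths are in m, angles in rad, forces in N, time in s.
With the tool pointing down it reaches from about 0.375 to 0.9 m from the base axis. Payload 3.1 kg.
Tool frame: the origin (TCP) lies between the finger pads, 19 mm behind the fingertips; this is the grasp point; z points along the fingers, y is the line along which they close (so a half turn about z gives the same grasp; the last joint's range is limited). The gripper opens to 85 mm and grips with 20 to 120 N. Pads are 22 mm wide; open, the fingers measure 114 mm over their backs; the gripper's body (76 mm by 85 mm) begins 54 mm behind the grasp point. The pads swing forward as they close: fully open they stand 13 mm farther back than shut.
Start: joints at [1.147, 0.527, 1.433, -0, 1.181, -0.178], TCP at [0.152, 0.606, 0.25] pointing down, gripper open.
Joint ranges: [-3.08, 3.08], [-0.75, 2.2], [0.22, 2.44], [-1.43, 4.57], [0, 2.65], [-2.85, 2.85]. Speed limits (rad/s): [2.79, 2.79, 3.14, 3.14, 3.14, 3.14].

### API

Orientations are given as a unit quaternion [x, y, z, w].
In Python, from station import readout, imaging, order gives the robot as it stands.
- The arm moves only by the tool move_arm, never from a script. Its argument "rows" is a list of rows, each a list of 7 numbers: the turn, a rotation vector about the tool's x, y, z in degrees, then the shift along the tool's x, y, z in mm, then the closure, from 0 (fully open) to 1 (shut). A call has 1 to 12 rows; each row is the pose to reach, as a shift and turn from the pose commanded when the call began, along the tool's axes at that moment; what a row does not reach only later rows make up. A row lasts 1/12 s, in which the tool goes at most 41.7 mm and 7.16 degrees, less where a joint would pass 70% of its speed; a pose out of reach is approached as far as the arm can. A call with a gripper value outside its range is refused whole. The fingers move at their own pace and stop on an object; "squeeze" is the grip in N (left out, the last holds). Time passes only in rows, so rows that repeat a pose let the fingers close. It gives the time, the measured TCP pose, the force, the opening and the grip force at its end, in the units of the state.
- readout.sense(): the state, without advancing time (a new reading comes with each control period).
- imaging.snapshot(name): name is "scene" or "side" or "wrist"; returns a dict with "img" (420x560x3 uint8, red, green, blue), "z_map" (420x560 float32, m along the optical axis (not along the pixel's ray), 0 where there is no reading), "fovy" (degrees; the focal length in pixels is half the picture's height over the tangent of half this angle, whatever the lens; pixels are square), "cx", "cy" (the principal point, pixels), "rvec" (rotation vector, rad) and "tvec" (3), from world to camera coordinates, as OpenCV has them. Camera axes: x right, y down, z forward; pixel columns grow to the right and rows downward; lengths in m; the calibration is good to about 2 mm. A picture is of the moment at which its call begins.
- order.sign_off(): hands the job in; it is judged then, once.
The state is a dict: "t": time; "q": joint angles; "qd": joint speeds; "tau": joint torques, N m; "tcp_pos": TCP position; "tool_rot": TCP orientation; "force": force on the tool from outside, world axes, zero at the start; "ft_torque": the same for the moment, N m; "finger_gap": opening from 0.0 (shut) to 1.0 (fully open); "gripper_force": force on a finger pad.
Only numpy, scipy, OpenCV 4.12 (cv2) and the standard library are available. Lean on these libraries where they do the work, as an engineer would, in place of code of your own. Each camera call takes 0.05 s, during which the arm holds its last target. There are 200 camera calls.

### The job

With the press still locked, tip the three ore lumps from the weighing scoop into the black ring mould on the lever press and lay the scoop back down on the bench, clear of the press. Then flip the red safety catch over to the right, out from under the lever, pull the lever forward and down by its black grip until the press foot bears firmly on the lumps, and keep holding it there: the program finishes while still holding the lever down. Leave the sample pot, tally counter and marker alone.

Things in the scene. Friction and masses are not known exactly. Their poses are not given: they have to be found in the camera images.
- press: bench lever press, bolted down; its pose varies. Grey-green base plate 210 (x) x 185 (y) x 16 mm, x from -100 to +110 mm of the origin, which lies on the bench under it. Front (to the robot) is -x, right is -y; offsets below are in this frame. With the lever up, the press arm stands up and back behind the mould: the space over the mould and to its left is free
- mould_centre (a point): middle of the inner floor of the black ring mould (fixed on the press): press frame (-40, 40, 24) mm, axes as the press. Inside diameter 66 mm, outside 76 mm, rim 32 mm above this point
- lever_pivot (a point): point of the lever's hinge axis (along press y) in the lever's plane: press frame (70, -55, 110) mm; axes as the press
- lever_handle (a point): middle of the lever's black cross grip: round bar, diameter 17 mm, 68 mm long along press y, free end at -y; the lever rod joins it 45 mm to the +y side. 160 mm from the hinge axis: lever up, 41 mm behind it (+x) and 155 mm above; pressed on the lumps, about 155 mm in front (-x) and 41 mm below. Axes turn with the lever
- lever (a joint): lever angle, rad: 0 = up (start), grows as the grip is pulled forward (-x) and down; the foot (flat steel disc, 54 mm) meets the lumps at about 2.09 (2.03 to 2.13), 2.22 is its limit with an empty mould. A spring drives it back up, about 1.5 N at the grip when up, 7 N when pressed: let go, it swings up. Locked by the catch it gives under 0.05. Pull up to 20 N beyond the spring
- catch (a joint): safety catch angle, rad: 0 = upright under the lever's stop lug (locked), 1.15 = flipped fully over to the right (press -y) against its stop; clear of the lug from about 0.4. It turns about an axis along press x at press y = -55, z = 34 mm; stiff by friction (about 1.2 N at the tab), stays where it is left
- catch_tab (a point): middle of the red tab on top of the safety catch, 12 (x) x 18 (y) x 22 (z) mm, 104 mm above the catch's axis when upright, at press frame (-4.5, -55, 138) mm; under it a red blade 7 x 12 mm. Nothing within 50 mm to its left, right or front; the lever's hub is 50 mm behind it. Axes turn with the catch
- scoop: steel weighing scoop with dark blue handle, about 140 g, 190 mm long, lying flat. Origin under its middle, x to the nose, z up. Pan 87 x 48 mm, floor 3 mm thick, walls 22 mm high at both sides and back, open at the nose, whose last 20 mm turn up 10 degrees. The lumps roll easily: carry it level or nose up; they leave it when the nose is tipped down 15 to 40 degrees
- scoop_grip (a point): middle of the scoop's handle: bar 82 mm long (scoop x), 12 mm wide (y), 16 mm high, 40 mm above the bench, 105 mm behind the pan's middle; axes as the scoop
- scoop_nose (a point): top of the floor at the scoop's open nose: 46 mm in front of the pan's middle, 6 mm above its underside; 151 mm in front of scoop_grip and 34 mm below it; axes as the scoop
- ore_1: rounded dark brown ore lump, 17 to 18 mm in diameter, 12 g, origin at its middle; starts in the pan of the scoop
- ore_2: rounded dark brown ore lump, 17 to 18 mm in diameter, 12 g, origin at its middle; starts in the pan of the scoop
- ore_3: rounded dark brown ore lump, 17 to 18 mm in diameter, 12 g, origin at its middle; starts in the pan of the scoop
- sample_pot: bystander: white sample pot with red cap, 52 mm in diameter, 59 mm high, origin under its middle
- tally_counter: bystander: round light tally counter 52 mm in diameter, 22 mm high, origin under its middle
- marker: bystander: black marker pen lying flat, 133 mm long (along its y), 14 mm thick, origin under its middle

How it is judged:
By the outcome, as a careful person would: the job done as asked, in the order asked, and still so for the second after the job is handed in, while the arm keeps its last pose, push and grip.
It also fails if it takes over 72 s, if anything falls off the work surface, if the arm or the gripper's body presses on something with over 40 N, if the wrist force passes 120 N, or if a joint passes its speed limit or range.

## Working session

There is one attempt and no reset: what is moved stays moved. The work goes in short steps, Python scripts to look and compute and a tool call to move; the robot and the scene stay as the last step left them, time stands still between calls to the robot, and variables do not carry over. Pictures are saved under pics/ and viewed, at most 10 in all, crops included, and the job is handed in when it is done.

Besides the shell and the picture viewer there is one more tool, called after "Call:" as name([rows], argument=value, ...), one row to a line, values as JSON. move_arm: Moves the arm, as the interface text tells. Its arguments: {"type":"object","properties":{"rows":{"type":"array"},"squeeze":{"type":"number"}},"required":["rows"]}

```bash
ls; mkdir -p pics; cat > h.py <<'E'
import numpy as np, cv2
from station import readout, imaging, order
from scipy.spatial.transform import Rotation as R
def snap(n):
    s=imaging.snapshot(n); h=s["img"].shape[0]
    s["f"]=h/2/np.tan(np.radians(s["fovy"])/2); s["Rm"]=cv2.Rodrigues(np.array(s["rvec"],float))[0]; s["t"]=np.array(s["tvec"],float).ravel(); return s
def save(s,fn,box=None,k=1):
    im=s["img"][:,:,::-1]
    if box: im=im[box[1]:box[3],box[0]:box[2]]
    cv2.imwrite("pics/"+fn,cv2.resize(im,None,fx=k,fy=k,interpolation=cv2.INTER_CUBIC))
def plane(s,uv,z):
    uv=np.atleast_2d(uv).astype(float); d=np.c_[(uv[:,0]-s["cx"])/s["f"],(uv[:,1]-s["cy"])/s["f"],np.ones(len(uv))]@s["Rm"]
    c=-s["Rm"].T@s["t"]; return c+d*((z-c[2])/d[:,2])[:,None]
def cloud(s):
    h,w=s["z_map"].shape; u,v=np.meshgrid(np.arange(w),np.arange(h)); z=s["z_map"]
    p=np.stack([(u-s["cx"])/s["f"]*z,(v-s["cy"])/s["f"]*z,z],-1)
    return (p-s["t"])@s["Rm"]
def proj(s,p):
    c=np.atleast_2d(p)@s["Rm"].T+s["t"]; return np.c_[c[:,0]/c[:,2]*s["f"]+s["cx"],c[:,1]/c[:,2]*s["f"]+s["cy"]]
def tool(delta): # world delta mm -> tool axes
    st=readout.sense(); return R.from_quat(st["tool_rot"]).inv().apply(delta)
E
python3 - <<'E'
from h import *
for n in ("scene","side"):
    s=snap(n); save(s,n+"1.png",k=1.4); print(n,s["fovy"],s["cx"],s["cy"],-s["Rm"].T@s["t"],s["Rm"][2])
st=readout.sense(); print({k:np.round(v,4) for k,v in st.items()})
E
```

```text
pics
scene 57.44268733113893 284.86617742999863 211.20245002225275 [0.16872811 0.70267008 0.83701532] [ 0.41450037 -0.6121838  -0.67336501]
side 52.714738706916464 278.1875310593904 209.3403263146624 [ 0.18760256 -0.6960425   0.721522  ] [ 0.35681274  0.7750037  -0.52158789]
{'t': np.float64(0.1), 'q': array([ 1.1465,  0.5284,  1.4338,  0.    ,  1.1814, -0.1785]), 'qd': array([-0.001 , -0.0011, -0.0029, -0.0008, -0.001 ,  0.0005]), 'tau': array([-2.00000e-04, -4.43305e+01, -1.78587e+01, -2.00000e-04,
        3.90000e-03,  0.00000e+00]), 'tcp_pos': array([0.1518, 0.6057, 0.2491]), 'tool_rot': array([ 1.226e-01,  9.925e-01, -9.000e-04, -3.000e-04]), 'force': array([-0.0724, -0.2596, -0.1615]), 'ft_torque': array([ 0.0167,  0.0351, -0.0312]), 'gripper_force': np.float64(0.0), 'finger_gap': np.float64(0.9993)}
```

View pics/scene1.png

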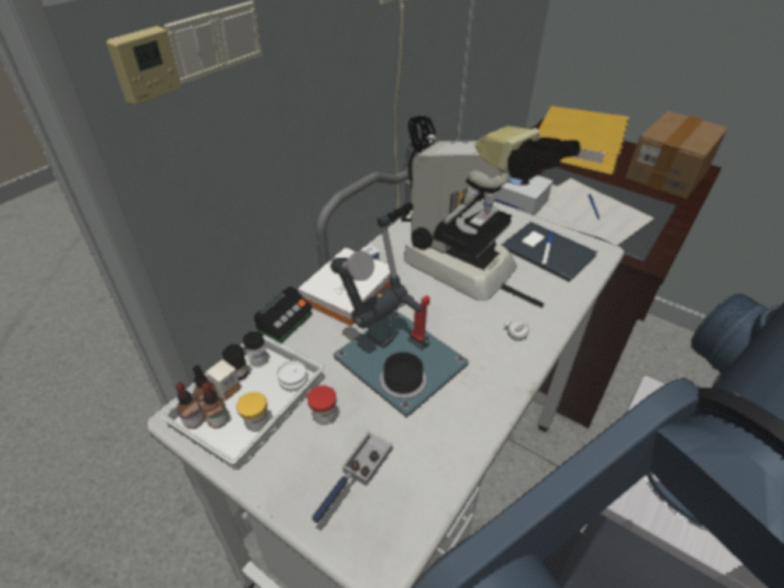

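View pics/side1.png

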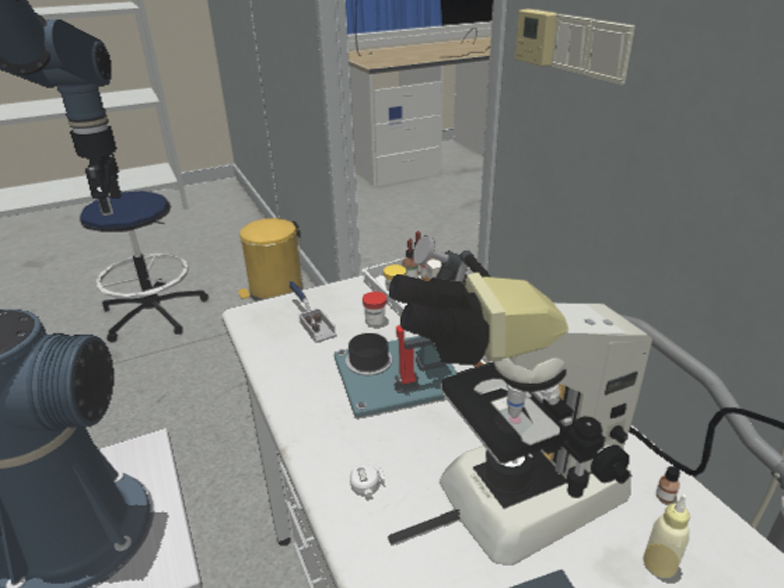

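The scene view (×1.4) shows the scoop at (350,480), the press plate at (400,360), the mould at (403,375) and the catch tab at (425,300). The pot is at (322,402), the counter at (518,328) and the marker at (522,295). In the side view the press is partly behind the microscope. I'll measure with colour masks and depth.

```bash
cat > m.py <<'E'
from h import *
for n in ("scene","side"):
    s=snap(n); P=cloud(s); hsv=cv2.cvtColor(s["img"],cv2.COLOR_RGB2HSV); H,S,V=[hsv[...,i].astype(int) for i in range(3)]
    x,y,z=P[...,0],P[...,1],P[...,2]; ws=(x>0.2)&(x<1.0)&(abs(y)<0.6)&(s["z_map"]>0)
    bench=ws&(abs(z)<0.008)&(S<40)&(V>120); print(n,"bench z",np.median(z[bench]))
    m=ws&(H>80)&(H<105)&(S>50)&(abs(z-.016)<.008)
    k,l,st,_=cv2.connectedComponentsWithStats(m.astype(np.uint8)); i=1+np.argmax(st[1:,4]); m=l==i
    q=P[m][:,:2]; r=cv2.minAreaRect((q*1000).astype(np.float32)); print("plate",m.sum(),r,np.round(cv2.boxPoints(r)),"z",np.median(z[m]))
    if n=="scene": 
        cn=max(cv2.findContours(m.astype(np.uint8),0,2)[0],key=cv2.contourArea); hull=cv2.convexHull(cn)[:,0]; hp=plane(s,hull,0.016); print("hullrect",cv2.minAreaRect((hp[:,:2]*1000).astype(np.float32)))
    m=ws&(H>105)&(H<130)&(S>90)&(z>.02)&(z<.07)&(x<.75)&(y>0.1)
    k,l,st,_=cv2.connectedComponentsWithStats(m.astype(np.uint8)); i=1+np.argmax(st[1:,4]); m=l==i
    q=P[m]; r=cv2.minAreaRect((q[:,:2]*1000).astype(np.float32)); print("handle",m.sum(),r,"ztop",np.percentile(q[:,2],[50,95]))
    m=ws&((H<8)|(H>172))&(S>140)&(V>90)&(z>0.03); k,l,st,c=cv2.connectedComponentsWithStats(m.astype(np.uint8))
    for i in range(1,k):
        if st[i,4]>20: q=P[l==i]; print("red",st[i,4],c[i].round(),np.median(q,0).round(3),"z",q[:,2].min().round(3),q[:,2].max().round(3), "top",np.median(q[q[:,2]>q[:,2].max()-.015],0).round(4))
    m=ws&(z>.047)&(z<.066)&(V<70); k,l,st,c=cv2.connectedComponentsWithStats(m.astype(np.uint8))
    for i in range(1,k):
        if st[i,4]>60: q=P[l==i]; print("dark",st[i,4],c[i].round(),cv2.minEnclosingCircle((q[:,:2]*1000).astype(np.float32)),np.median(q[:,2]))
E
python3 m.py
```

```text
scene bench z 0.00022331798750909997
plate 1442 ((565.933837890625, 107.04238891601562), (177.01123046875, 203.007080078125), 81.00528717041016) [[452.  35.]
 [652.   4.]
 [680. 179.]
 [480. 210.]] z 0.016347092645064405
hullrect ((564.5152587890625, 107.50316619873047), (176.3870086669922, 201.19857788085938), 80.16525268554688)Traceback (most recent call last):
  File "m.py", line 12, in <module>
    k,l,st,_=cv2.connectedComponentsWithStats(m.astype(np.uint8)); i=1+np.argmax(st[1:,4]); m=l==i
                                                                       ~~~~~~~~~^^^^^^^^^^
    return _wrapfunc(a, 'argmax', axis=axis, out=out, **kwds)
    return bound(*args, **kwds)
ValueError: attempt to get argmax of an empty sequence
```

```bash
python3 - <<'E'
from h import *
s=snap("scene"); P=cloud(s); hsv=cv2.cvtColor(s["img"],cv2.COLOR_RGB2HSV)
for u,v in((236,356),(232,362),(240,350),(245,345),(262,327)): print(u,v,hsv[v,u],P[v,u].round(3))
E
sed -i 's/(S>90)&(z>.02)&(z<.07)&(x<.75)&(y>0.1)/(S>60)\&(V<130)\&(z>.02)\&(z<.07)\&(x<.75)\&(y>0.2)/; s/abs(y)<0.6/abs(y)<0.7/' m.py; python3 m.py
```

```text
236 356 [110  80  80] [0.473 0.428 0.049]
232 362 [110  73  77] [0.472 0.442 0.047]
240 350 [111  80  83] [0.475 0.412 0.05 ]
245 345 [110  72  74] [0.474 0.396 0.048]
262 327 [ 10   5 146] [0.487 0.32  0.006]
scene bench z 0.00022525445058831634
plate 1393 ((565.5716552734375, 107.41084289550781), (176.3650360107422, 200.30209350585938), 81.02578735351562) [[453.  36.]
 [651.   5.]
 [678. 179.]
 [480. 210.]] z 0.016399379901815597
hullrect ((564.8648071289062, 107.48460388183594), (176.34625244140625, 200.8848419189453), 80.45153045654297)
handle 119 ((475.38580322265625, 426.7265930175781), (7.382513999938965, 75.27881622314453), 2.8336429595947266) ztop [0.04765208 0.04995815]
red 141 [300. 230.] [0.554 0.056 0.079] z 0.035 0.15 top [0.5464 0.057  0.1471]
red 257 [229. 284.] [0.605 0.297 0.059] z 0.051 0.062 top [0.6052 0.2971 0.059 ]
dark 152 [335. 184.] ((597.078857421875, -232.83029174804688), 59.045188903808594) 0.057259864255342685
dark 366 [198. 219.] ((839.583984375, 165.51307678222656), 58.08361053466797) 0.05529744913029889
dark 64 [271. 235.] ((629.6805419921875, 92.4124
[... 176 characters left out ...]
1523751
plate 1046 ((528.4672241210938, 95.5508041381836), (156.23318481445312, 185.49989318847656), 0.861954391002655) [[449. 187.]
 [452.   2.]
 [608.   4.]
 [605. 189.]] z 0.014709867670631996
handle 41 ((473.96197509765625, 423.0478210449219), (8.281197547912598, 71.79984283447266), 3.8038723468780518) ztop [0.04588607 0.04881955]
red 137 [267. 213.] [0.603 0.287 0.057] z 0.047 0.06 top [0.6034 0.2868 0.0569]
red 255 [289. 257.] [0.554 0.042 0.077] z 0.03 0.149 top [0.5449 0.0415 0.1444]
dark 183 [263. 248.] ((528.2222290039062, 146.63746643066406), 40.07326889038086) 0.052283242319203144
dark 827 [376. 344.] ((595.36865234375, -236.55325317382812), 64.93814086914062) 0.05434986632583428
```

Call:
move_arm([
  [0,0,73,-357,-97,20,0.4],
  [0,0,73,-357,-97,20,0.4],
  [0,0,73,-357,-97,20,0.4],
  [0,0,73,-357,-97,20,0.4],
  [0,0,73,-357,-97,20,0.4],
  [0,0,73,-357,-97,20,0.4],
  [0,0,73,-357,-97,20,0.4],
  [0,0,73,-357,-97,20,0.4],
  [0,0,73,-357,-97,20,0.4],
  [0,0,73,-357,-97,20,0.4],
  [0,0,73,-357,-97,20,0.4],
  [0,0,73,-357,-97,20,0.4],
])

```text
t: 1.3
tcp_pos: [0.4746, 0.4249, 0.2297]
tool_rot: [0.689, 0.725, -0.0, -0.0]
force: [-0.4, 0.6, -0.6]
finger_gap: 0.599
gripper_force: 0.0
```

```bash
python3 - <<'E'
from h import *
st=readout.sense(); print(st["t"],st["tcp_pos"],R.from_quat(st["tool_rot"]).as_matrix().round(3),st["q"].round(2))
s=snap("wrist"); save(s,"w1.png",k=1.4); print(-s["Rm"].T@s["t"],s["Rm"][2],s["fovy"])
print("grip px",proj(s,[.475,.426,.04]))
s=snap("side"); P=cloud(s); x,y,z=P[...,0],P[...,1],P[...,2]
hsv=cv2.cvtColor(s["img"],cv2.COLOR_RGB2HSV)
for u,v in((261,343),(303,376),(283,383),(326,366)): print(P[v,u].round(3))
m=(x>.3)&(x<.9)&(y>-.5)&(y<.4)&(z>.1)&(z<.6)&(s["z_map"]>0)
q=P[m]
for a in np.arange(-.4,.1,.05):
    b=q[(q[:,1]>a)&(q[:,1]<=a+.05)]
    if len(b): print("y",round(a,2),"xmin",b[:,0].min().round(3),"zmax",b[:,2].max().round(3))
E
```

```text
1.3 [0.47455634 0.42487882 0.22966294] [[-0.052  0.999 -0.001]
 [ 0.999  0.052 -0.   ]
 [-0.    -0.001 -1.   ]] [0.55 0.57 1.42 0.   1.16 0.5 ]
[0.47088524 0.49804012 0.35387048] [ 0.01308712 -0.28583673 -0.95818896] 71.24105612409147
grip px [[284.510904   183.81201285]]
[ 0.403 -0.124  0.023]
[ 0.448 -0.225  0.01 ]
[ 0.406 -0.223  0.012]
[ 0.5   -0.225  0.01 ]
y -0.4 xmin 0.692 zmax 0.171
y -0.35 xmin 0.619 zmax 0.191
y -0.3 xmin 0.415 zmax 0.385
y -0.25 xmin 0.411 zmax 0.392
y -0.2 xmin 0.427 zmax 0.392
y -0.15 xmin 0.53 zmax 0.169
y -0.05 xmin 0.644 zmax 0.273
y -0.0 xmin 0.541 zmax 0.275
y 0.05 xmin 0.543 zmax 0.147
```

View pics/w1.png

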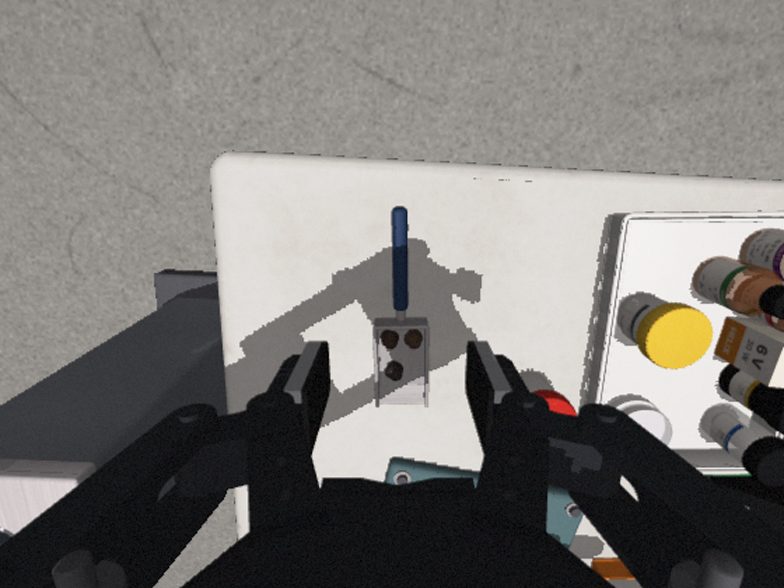

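The wrist view shows the handle from (400,207) to (400,310) and the pan from (375,320) to (428,405). All three lumps are inside, and the pot's red cap is at (555,405). I'll get an exact handle pose from this view.

```bash
python3 - <<'E'
from h import *
s=snap("wrist"); hsv=cv2.cvtColor(s["img"],cv2.COLOR_RGB2HSV); H,S,V=[hsv[...,i].astype(int) for i in range(3)]
m=((H>103)&(H<130)&(S>80)).astype(np.uint8); m[:, :250]=0; m[:,330:]=0; m[:130]=0; m[240:]=0
k,l,st,c=cv2.connectedComponentsWithStats(m); i=1+np.argmax(st[1:,4]); v,u=np.nonzero(l==i); print(st[i],hsv[180,285])
for nm,z in(("top",.048),("mid",.04)):
    q=plane(s,np.c_[u,v],z)[:,:2]*1000; r=cv2.minAreaRect(q.astype(np.float32)); vx=cv2.fitLine(q.astype(np.float32),2,0,.01,.01).ravel(); print(nm,r,"heading",np.degrees(np.arctan2(vx[1],vx[0])))
# pan corner check nose (z .02)
print(plane(s,np.array([[377,405],[427,405],[375,322],[428,322]])/1.4,.022))
E
```

```text
[281 149  11  73 719] [107 174  47]
top ((475.7821350097656, 426.0285339355469), (10.436015129089355, 79.1849365234375), 3.4858222007751465) heading -86.50403
mid ((475.9445495605469, 424.1239929199219), (10.708734512329102, 81.25416564941406), 3.4857845306396484) heading -86.50401
[[0.46217508 0.28174397 0.022     ]
 [0.50843059 0.28426366 0.022     ]
 [0.45716719 0.36415366 0.022     ]
 [0.50315275 0.36664564 0.022     ]]
```

Call:
move_arm([
  [0,0,-0.5,0,1,20,0.4],
  [0,0,-0.5,0,1,50,0.4],
  [0,0,-0.5,0,1,85,0.45],
  [0,0,-0.5,0,1,120,0.5],
  [0,0,-0.5,0,1,150,0.5],
  [0,0,-0.5,0,1,172,0.5],
  [0,0,-0.5,0,1,184,0.5],
  [0,0,-0.5,0,1,189,0.5],
  [0,0,-0.5,0,1,189,0.5],
  [0,0,-0.5,0,1,189,0.6],
  [0,0,-0.5,0,1,189,0.7],
  [0,0,-0.5,0,1,189,0.8],
], squeeze=90)

```text
t: 2.45
tcp_pos: [0.4767, 0.426, 0.0428]
tool_rot: [0.686, 0.728, 0.002, 0.0]
force: [0.5, 0.3, -0.3]
finger_gap: 0.205
gripper_force: 0.0
```

Call:
move_arm([
  [0,0,0,0,0,0,0.84],
  [0,0,0,0,0,0,0.88],
  [0,0,0,0,0,0,0.92],
  [0,0,0,0,0,0,1],
  [0,0,0,0,0,0,1],
  [0,0,0,0,0,0,1],
  [0,0,0,0,0,0,1],
  [0,0,0,0,0,0,1],
])

```text
t: 3.12
tcp_pos: [0.4764, 0.426, 0.042]
tool_rot: [0.686, 0.728, 0.001, 0.0]
force: [-0.7, 1.8, 5.2]
finger_gap: 0.124
gripper_force: 88.0
```

Call:
move_arm([
  [0,0,0,0,0,-2,1],
  [0,-1,0,0,0,-5,1],
  [0,-2,0,0,0,-10,1],
  [0,-3,0,0,0,-16,1],
  [0,-4,0,0,0,-24,1],
  [0,-5,0,0,0,-33,1],
  [0,-6,0,0,0,-43,1],
  [0,-7,0,0,0,-53,1],
  [0,-8,0,0,0,-62,1],
  [0,-8,0,0,0,-70,1],
  [0,-8,0,0,0,-76,1],
  [0,-8,0,0,0,-80,1],
])

```text
t: 4.12
tcp_pos: [0.4757, 0.4255, 0.1218]
tool_rot: [0.684, 0.726, -0.047, 0.051]
force: [0.1, 0.7, -1.3]
finger_gap: 0.118
gripper_force: 87.8
```

```bash
python3 - <<'E'
from h import *
st=readout.sense(); Rt=R.from_quat(st["tool_rot"]); print(st["t"],st["tcp_pos"],Rt.as_matrix().round(3),st["force"].round(1),st["q"].round(2))
s=snap("scene"); save(s,"s2.png",(160,170,420,420),2.4)
s=snap("wrist"); save(s,"w2.png",(180,120,400,340),2.4)
E
```

```text
4.1167 [0.47574925 0.42549305 0.12184565] [[-0.059  0.998  0.009]
 [ 0.989  0.06  -0.139]
 [-0.139  0.001 -0.99 ]] [ 0.1  0.7 -1.3] [ 0.61  0.73  1.43 -0.14  1.05  0.62]
```

View pics/w2.png

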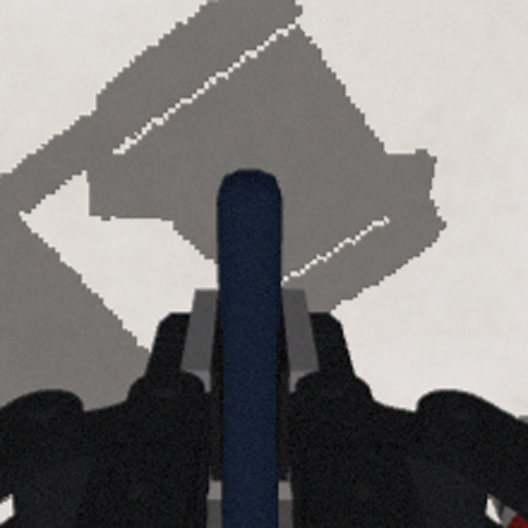

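Call:
move_arm([
  [0,0,0,-2,1,0,1],
  [0,0,0,-8,3,1,1],
  [0,0,0,-17,5,2,1],
  [0,0,0,-28,9,3,1],
  [0,0,0,-40,13,4.5,1],
  [0,0,0,-53,17.5,6,1],
  [0,0,0,-66,22,7.5,1],
  [0,0,0,-79,26,9,1],
  [0,0,0,-90,30,10,1],
  [0,0,0,-98.5,32.5,11,1],
  [0,0,0,-104,34.5,12,1],
  [0,0,0,-106.5,35,12,1],
])

```text
t: 5.22
tcp_pos: [0.5175, 0.3194, 0.124]
tool_rot: [0.684, 0.726, -0.048, 0.051]
force: [0.4, -1.1, -1.7]
finger_gap: 0.122
gripper_force: 87.8
```

```bash
python3 - <<'E'
from h import *
st=readout.sense(); Rt=R.from_quat(st["tool_rot"]); print(st["t"],st["tcp_pos"],Rt.as_matrix().round(3),st["force"].round(1),st["q"].round(2))
a=snap("scene"); b=snap("side"); 
ia=cv2.resize(a["img"][170:350,200:380],(390,390)); ib=cv2.resize(b["img"][190:310,200:320],(390,390))
cv2.imwrite("pics/p3.png",np.hstack([ia,ib])[:,:,::-1])
# mould from both: dark circle rim ; expected nose pixels
n=st["tcp_pos"]+Rt.apply([-.151,0,.036]); print("nose",n, proj(a,n),proj(b,n))
E
```

```text
5.2167 [0.517548   0.31936511 0.12396152] [[-0.058  0.998  0.008]
 [ 0.989  0.058 -0.139]
 [-0.139 -0.    -0.99 ]] [ 0.4 -1.1 -1.7] [ 0.43  0.69  1.53 -0.16  0.98  0.46]
nose [0.52657294 0.16508767 0.10933199] [[285.94155744 252.09704666]] [[258.63003291 225.33096267]]
```

View pics/p3.png

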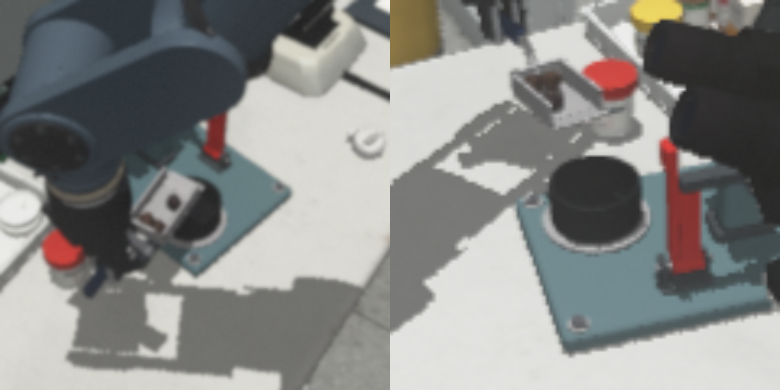

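Call:
move_arm([
  [0,0.5,0,0,0,1,1],
  [0,1,0,0,0.5,3,1],
  [0,2,0,0,0.5,6,1],
  [0,3.5,0,0,0.5,9,1],
  [0,5,0,-0.5,1,12,1],
  [0,6,0,-0.5,1,15,1],
  [0,7,0,-0.5,1.5,17.5,1],
  [0,8,0,-1,1.5,19.5,1],
  [0,8,0,-1,1.5,20,1],
  [0,8,0,-1,1.5,20,1],
  [0,8,0,-1,1.5,20,1],
])

```text
t: 6.23
tcp_pos: [0.5188, 0.3168, 0.1043]
tool_rot: [0.686, 0.728, 0.0, 0.0]
force: [1.0, 0.1, -2.3]
finger_gap: 0.121
gripper_force: 87.8
```

Call:
move_arm([
  [0,2.5,0,-1.8,0,-6.5,1],
  [0,5,0,-3.7,0,-13,1],
  [0,7.5,0,-6,0,-19.4,1],
  [0,10,0,-8.5,0,-25.7,1],
  [0,12.5,0,-11.4,0,-31.8,1],
  [0,15,0,-14.5,0,-37.9,1],
  [0,16.5,0,-16.5,0,-41.5,1],
  [0,18,0,-18.5,0,-44.9,1],
  [0,19,0,-20,0,-47.2,1],
  [0,20,0,-21.4,0,-49.5,1],
  [0,20,0,-21.4,0,-49.5,1],
  [0,20,0,-21.4,0,-49.5,1],
])

```text
t: 7.23
tcp_pos: [0.5202, 0.2953, 0.154]
tool_rot: [0.675, 0.717, 0.119, -0.126]
force: [0.6, 0.0, -1.3]
finger_gap: 0.122
gripper_force: 87.9
```

```bash
python3 - <<'E'
from h import *
st=readout.sense(); Rt=R.from_quat(st["tool_rot"]); print(st["t"],st["tcp_pos"],Rt.as_matrix().round(3),st["force"].round(1),st["q"].round(2))
a=snap("scene"); b=snap("side"); 
ia=cv2.resize(a["img"][170:350,200:380],(390,390)); ib=cv2.resize(b["img"][170:290,200:320],(390,390))
cv2.imwrite("pics/p4.png",np.hstack([ia,ib])[:,:,::-1])
n=st["tcp_pos"]+Rt.apply([-.151,0,.036]); print("nose",n)
E
```

```text
7.2333 [0.52019427 0.29534272 0.15396613] [[-0.056  0.998 -0.02 ]
 [ 0.938  0.06   0.341]
 [ 0.342  0.    -0.94 ]] [ 0.6  0.  -1.3] [ 0.17  0.6   1.69  0.46  0.87 -0.2 ]
nose [0.52794114 0.16596521 0.06853519]
```

View pics/p4.png

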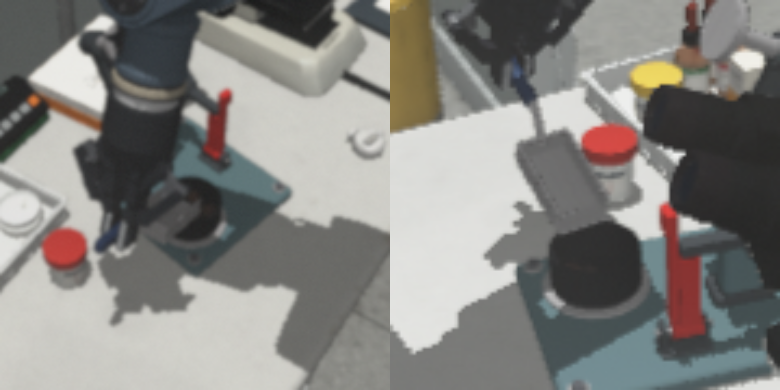

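Call:
move_arm([
  [0,3,0,-2.2,0,-7.9,1],
  [0,6,0,-4.6,0,-15.6,1],
  [0,10,0,-8.5,0,-25.7,1],
  [0,12,0,-10.8,0,-30.6,1],
  [0,12,0,-10.8,0,-30.6,1],
  [0,12,0,-10.8,0,-30.6,1],
  [0,7,0,-5,0,-28,1],
  [0,2,0,2,0,-24,1],
  [0,-4,0,8,0,-12,1],
  [0,-10,0,12,0,0,1],
  [0,-16,0,15,0,10,1],
  [0,-20,0,17,0,16,1],
])

```text
t: 8.33
tcp_pos: [0.518, 0.3197, 0.1445]
tool_rot: [0.685, 0.729, -0.001, 0.002]
force: [0.8, 0.0, -1.2]
finger_gap: 0.119
gripper_force: 87.9
```

```bash
python3 - <<'E'
from h import *
st=readout.sense(); Rt=R.from_quat(st["tool_rot"]); print(st["t"],st["tcp_pos"],Rt.as_matrix().round(3),st["force"].round(1),st["q"].round(2))
E
```

```text
8.3333 [0.51804703 0.31968684 0.14453671] [[-0.063  0.998  0.003]
 [ 0.998  0.063 -0.004]
 [-0.004  0.002 -1.   ]] [ 0.8  0.  -1.2] [ 0.37  0.64  1.57 -0.01  0.94  0.31]
```

Call:
move_arm([
  [0,0,0,20,-6,0,1],
  [0,0,0,45,-14,0,1],
  [0,0,0,75,-24,0,1],
  [0,0,0,98,-32,5,1],
  [0,0,0,108,-35,20,1],
  [0,0,0,108,-35,45,1],
  [0,0,0,108,-35,68,1],
  [0,0,0,108,-35,84,1],
  [0,0,0,108,-35,94,1],
  [0,0,0,108,-35,99,1],
  [0,0,0,108,-35,100.5,1],
  [0,0,0,108,-35,100.5,1],
])

```text
t: 9.33
tcp_pos: [0.4776, 0.4226, 0.044]
tool_rot: [0.686, 0.728, 0.0, 0.0]
force: [-1.0, -0.2, -0.9]
finger_gap: 0.118
gripper_force: 88.1
```

Call:
move_arm([
  [0,0,0,0,0,1,1],
  [0,0,0,0,0,1,0.84],
  [0,0,0,0,0,1,0.8],
  [0,0,0,0,0,1,0.7],
  [0,0,0,0,0,1,0.6],
  [0,0,0,0,0,1,0.5],
  [0,0,0,0,0,0,0.5],
  [0,0,0,0,0,-12,0.5],
  [0,0,0,0,0,-40,0.5],
  [0,0,0,0,0,-80,0.5],
  [0,0,0,0,0,-120,0.5],
  [0,0,0,0,0,-150,0.5],
])

```text
t: 10.33
tcp_pos: [0.4781, 0.423, 0.1982]
tool_rot: [0.686, 0.728, 0.002, 0.0]
force: [1.0, 0.8, -0.4]
finger_gap: 0.501
gripper_force: 0.0
```

```bash
python3 - <<'E'
from h import *
st=readout.sense(); Rt=R.from_quat(st["tool_rot"]); print(st["t"],st["tcp_pos"],Rt.as_matrix().round(3),st["force"].round(1),st["q"].round(2))
a=snap("scene"); b=snap("side"); 
ia=cv2.resize(a["img"][220:400,210:390],(390,390)); ib=cv2.resize(b["img"][190:310,200:320],(390,390))
cv2.imwrite("pics/p5.png",np.hstack([ia,ib])[:,:,::-1])
E
```

```text
10.3333 [0.47809648 0.42304594 0.19816356] [[-0.06   0.998  0.003]
 [ 0.998  0.06   0.002]
 [ 0.002  0.003 -1.   ]] [ 1.   0.8 -0.4] [0.55 0.6  1.45 0.   1.09 0.49]
```

View pics/p5.png

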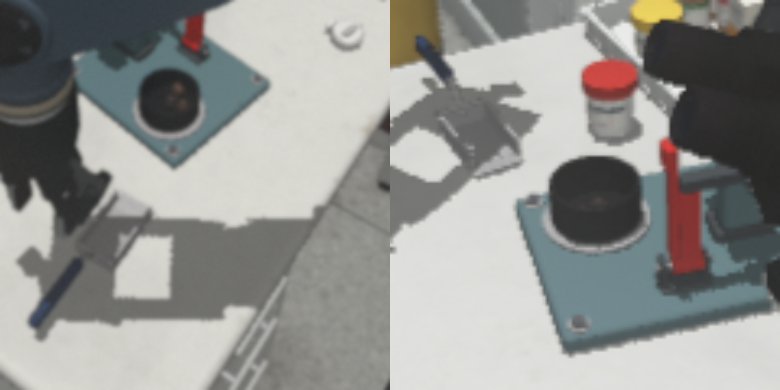

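The scene crop shows brown lumps inside the mould at (175,95). The scoop lies flat and empty, and the bench is clear. Next I'll hover over the mould with closed fingers to count the lumps and refine the press pose.

Call:
move_arm([
  [0,0,3,-10,2,-30,0.7],
  [0,0,6,-40,8,-60,0.8],
  [0,0,9,-75,14,-90,1],
  [0,0,12.5,-112,20,-112,1],
  [0,0,12.5,-150,26,-122,1],
  [0,0,12.5,-188,33,-122,1],
  [0,0,12.5,-215,38,-122,1],
  [0,0,12.5,-225,38,-122,1],
  [0,0,12.5,-225,38,-122,1],
  [0,0,12.5,-225,38,-122,1],
])

```text
t: 11.27
tcp_pos: [0.5282, 0.2003, 0.3158]
tool_rot: [0.761, 0.648, -0.0, -0.001]
force: [-0.3, 0.1, -0.9]
finger_gap: 0.001
gripper_force: 0.0
```

```bash
python3 - <<'E'
from h import *
st=readout.sense(); Rt=R.from_quat(st["tool_rot"]); print(st["t"],st["tcp_pos"],Rt.as_matrix().round(3),st["force"].round(1),st["q"].round(2))
s=snap("wrist"); save(s,"w6.png",k=1.4)
O=np.array([.5615,.104,0]); Rp=R.from_euler("z",-9.1,degrees=True)
for nm,p in dict(mould=(-40,40,56),tab=(-4.5,-55,149),c1=(-100,-92.5,16),c2=(-100,92.5,16),c3=(110,92.5,16),c4=(110,-92.5,16),grip=(111,-100,265)).items(): print(nm,(proj(s,O+Rp.apply(np.array(p)/1000))*1.4).round(1))
E
```

```text
11.2667 [0.52822807 0.20029428 0.31581407] [[ 0.159  0.987 -0.001]
 [ 0.987 -0.159  0.001]
 [ 0.001 -0.001 -1.   ]] [-0.3  0.1 -0.9] [0.16 0.38 1.5  0.   1.26 0.32]
mould [[406.1 292.1]]
tab [[450.5 435. ]]
c1 [[353.6 389.7]]
c2 [[347.8 232.3]]
c3 [[549.9 232. ]]
c4 [[533.4 389.5]]
grip [[667.4 625.1]]
```

View pics/w6.png

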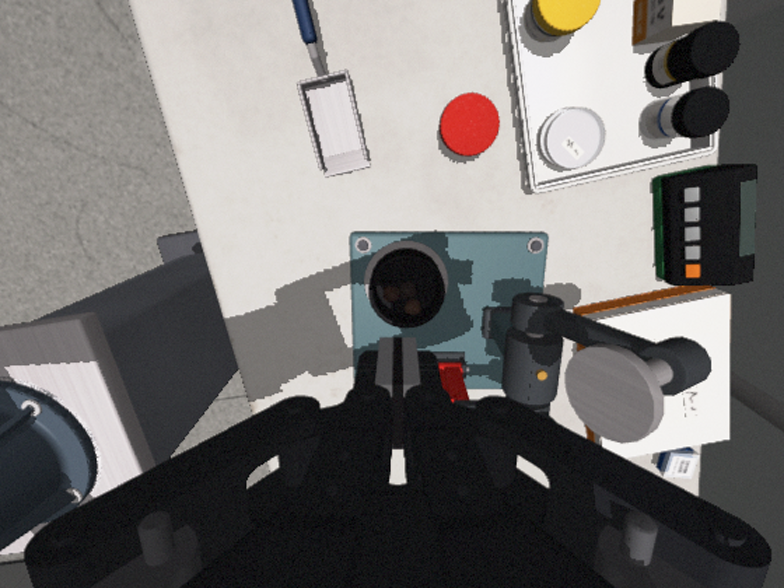

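Wrist view: the plate edges match my prediction (351–547 px, top at 232), and the lumps are in the mould at about (400,290). The pan is empty and the red catch shows at (455,385). Next the arm goes to the left of the catch tab.

Call:
move_arm([
  [0,0,0,-15,5,0,1],
  [0,0,0,-45,14,10,1],
  [0,0,0,-75,24,35,1],
  [0,0,0,-98,30,70,1],
  [0,0,0,-110,34,105,1],
  [0,0,0,-110,34,135,1],
  [0,0,0,-110,34,155,1],
  [0,0,0,-110,34,163,1],
  [0,0,0,-110,34,163,1],
  [0,0,0,-110,34,163,1],
])

```text
t: 12.15
tcp_pos: [0.5453, 0.0875, 0.1533]
tool_rot: [0.76, 0.65, 0.0, 0.0]
force: [0.7, 0.0, 0.1]
finger_gap: -0.003
gripper_force: 0.0
```

```bash
cat > pf.py <<'E'
from h import *
O=np.array([.5615,.104,0]); Rp=R.from_euler("z",-9.1,degrees=True)
st=readout.sense(); print("t",st["t"],"press mm",(Rp.inv().apply(st["tcp_pos"]-O)*1000).round(1),"f press",Rp.inv().apply(st["force"]).round(1),"rot",(Rp.inv()*R.from_quat(st["tool_rot"])).as_matrix().round(2).tolist(),"q",st["q"].round(2))
E
cat > two.py <<'E'
from pf import *
import sys
a=snap("scene"); b=snap("side")
ia=cv2.resize(a["img"][130:310,210:390],(390,390)); ib=cv2.resize(b["img"][170:310,200:340],(390,390))
cv2.imwrite("pics/"+sys.argv[1],np.hstack([ia,ib])[:,:,::-1])
E
python3 two.py p7.png
```

```text
t 12.15 press mm [-13.4 -18.8 153.3] f press [0.7 0.1 0.1] rot [[-0.0, 1.0, 0.0], [1.0, 0.0, 0.0], [0.0, 0.0, -1.0]] q [-0.04  0.56  1.71  0.    0.87  0.11]
```

View pics/p7.png

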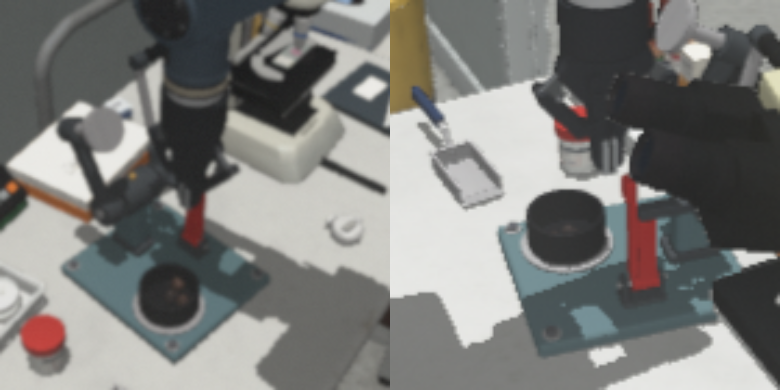

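The fingers are just left of the red tab: scene (205,185), side (610,150). Now I push it along its arc.

Call:
move_arm([
  [0,0,0,-8,0,0,1],
  [0,0,0,-16,0,0,1],
  [0,0,0,-26,0,0,1],
  [0,0,0,-36,0,0.5,1],
  [0,0,0,-46,0,2.5,1],
  [0,0,0,-56,0,4.7,1],
  [0,0,0,-65,0,8.5,1],
  [0,0,0,-74,0,12.7,1],
  [0,0,0,-82,0,18,1],
  [0,0,0,-90.5,0,24,1],
  [0,0,0,-97.5,0,31,1],
  [0,0,0,-97.5,0,31,1],
])

```text
t: 13.25
tcp_pos: [0.5283, -0.0113, 0.1203]
tool_rot: [0.761, 0.648, -0.001, -0.001]
force: [-0.3, -0.3, 0.7]
finger_gap: 0.0
gripper_force: 0.0
```

```bash
cat > red.py <<'E'
from pf import *
for n in("scene","side"):
    s=snap(n); P=cloud(s); hsv=cv2.cvtColor(s["img"],cv2.COLOR_RGB2HSV); H,S,V=[hsv[...,i].astype(int) for i in range(3)]
    q=Rp.inv().apply(P.reshape(-1,3)-O).reshape(P.shape)*1000
    m=((H<8)|(H>172))&(S>130)&(V>60)&(abs(q[...,0]+4.5)<30)&(q[...,1]<0)&(q[...,1]>-200)&(q[...,2]>25)&(q[...,2]<180); r=q[m]
    if m.sum()>10:
        f=r[np.argsort(np.hypot(r[:,1]+55,r[:,2]-34))[-15:]]; e=np.median(f,0); print(n,m.sum(),"far end",e.round(),"angle",np.arctan2(-(e[1]+55),e[2]-34).round(2))
E
python3 red.py
```

```text
t 13.25 press mm [ -14.5 -119.1  120.3] f press [-0.2 -0.3  0.7] rot [[0.0, 1.0, -0.0], [1.0, -0.0, -0.0], [-0.0, -0.0, -1.0]] q [-0.23  0.6   1.78 -0.    0.76 -0.07]
scene 199 far end [  -2. -102.   79.] angle 0.81
side 92 far end [  -5. -147.  103.] angle 0.93
```

Call:
move_arm([
  [0,0,0,-5,0,6,1],
  [0,0,0,-9,0,12,1],
  [0,0,0,-12,0,17,1],
  [0,0,0,-13,0,20,1],
  [0,0,0,-13,0,20,1],
])

```text
t: 13.77
tcp_pos: [0.5271, -0.0231, 0.1012]
tool_rot: [0.761, 0.649, -0.0, -0.001]
force: [0.9, 0.0, 0.1]
finger_gap: -0.002
gripper_force: 0.0
```

```bash
python3 red.py
```

```text
t 13.7667 press mm [ -13.9 -130.9  101.2] f press [0.9 0.2 0.1] rot [[0.0, 1.0, -0.0], [1.0, -0.0, 0.0], [0.0, -0.0, -1.0]] q [-0.26  0.63  1.8  -0.    0.72 -0.1 ]
scene 202 far end [  -3. -114.   67.] angle 1.06
side 74 far end [  -7. -161.   82.] angle 1.15
```

Call:
move_arm([
  [0,0,0,0,0,2,1],
  [0,0,0,0,0,4,1],
  [0,0,0,0,0,5,1],
  [0,0,0,0,0,5,1],
])

```text
t: 14.2
tcp_pos: [0.528, -0.023, 0.0987]
tool_rot: [0.761, 0.649, 0.0, 0.001]
force: [-2.0, 0.3, 13.3]
finger_gap: -0.007
gripper_force: 5.7
```

```bash
python3 red.py
```

```text
t 14.2 press mm [ -13.  -130.7   98.7] f press [-2.  -0.1 13.3] rot [[-0.0, 1.0, 0.0], [1.0, 0.0, -0.0], [-0.0, 0.0, -1.0]] q [-0.26  0.63  1.8  -0.    0.71 -0.1 ]
scene 202 far end [  -3. -112.   66.] angle 1.06
side 68 far end [  -7. -161.   81.] angle 1.15
```

Call:
move_arm([
  [0,0,0,2,0,-10,1],
  [0,0,0,4,-10,-45,1],
  [0,0,0,10,-20,-85,1],
  [0,0,0,16,-20,-125,0.6],
  [0,0,0,22,-20,-165,0.3],
  [0,0,0,22,-20,-205,0.3],
  [0,0,0,22,-10,-225,0.2],
  [0,0,0,22,-10,-235,0.2],
  [0,0,0,22,-10,-235,0.2],
])

```text
t: 15.05
tcp_pos: [0.5222, 0.0004, 0.3345]
tool_rot: [0.761, 0.649, 0.002, 0.002]
force: [-0.2, -0.3, -0.1]
finger_gap: 0.801
gripper_force: 0.0
```

```bash
cat > bar.py <<'E'
from pf import *
import sys
x0,z0=float(sys.argv[1]),float(sys.argv[2])
for n in("scene","side"):
    s=snap(n); P=cloud(s); V=s["img"].max(2)
    q=Rp.inv().apply(P.reshape(-1,3)-O).reshape(P.shape)*1000
    m=(V<90)&(abs(q[...,0]-x0)<35)&(abs(q[...,2]-z0)<25)&(q[...,1]<-40)&(q[...,1]>-150); r=q[m]
    if m.sum()>5: print(n,m.sum(),"med",np.median(r,0).round(1),"lo",np.percentile(r,3,axis=0).round(1),"hi",np.percentile(r,97,axis=0).round(1))
E
python3 red.py; python3 bar.py 111 265
```

```text
t 15.05 press mm [ -22.4 -108.5  334.5] f press [-0.1 -0.3 -0.1] rot [[-0.0, 1.0, 0.01], [1.0, 0.0, -0.0], [-0.0, 0.01, -1.0]] q [-0.21  0.29  1.58  0.    1.26 -0.06]
scene 222 far end [  -8. -143.   83.] angle 1.06
side 173 far end [  -6. -162.   81.] angle 1.16
t 15.15 press mm [ -24.9 -108.6  330.7] f press [ 0.   0.4 -0.2] rot [[-0.0, 1.0, -0.0], [1.0, 0.0, 0.0], [0.0, -0.0, -1.0]] q [-0.21  0.29  1.59  0.    1.26 -0.06]
scene 200 med [106.8 -76.3 270.2] lo [ 102.1 -124.8  253.5] hi [117.2 -45.9 275.6]
side 157 med [106.7 -89.6 269.6] lo [ 101.5 -130.1  258.9] hi [115.8 -55.7 272.7]
```

Call:
move_arm([
  [0,0,0,0,30,0,0.2],
  [0,0,0,0,70,0,0.2],
  [0,0,0,0,108,0,0.2],
  [0,0,0,0,130,5,0.2],
  [0,0,0,0,135,25,0.2],
  [0,0,0,0,135,48,0.2],
  [0,0,0,0,135,62,0.2],
  [0,0,0,0,135,67,0.3],
  [0,0,0,0,135,67,0.5],
  [0,0,0,0,135,67,0.7],
  [0,0,0,0,135,67,0.75],
  [0,0,0,0,135,67,0.78],
], squeeze=40)

```text
t: 16.25
tcp_pos: [0.655, -0.021, 0.2664]
tool_rot: [0.761, 0.649, 0.001, 0.001]
force: [0.2, -0.0, 0.4]
finger_gap: 0.217
gripper_force: 0.0
```

```bash
python3 bar.py 111 265
```

```text
t 16.25 press mm [ 112.1 -108.7  266.4] f press [0.2 0.  0.4] rot [[-0.0, 1.0, 0.0], [1.0, 0.0, -0.0], [-0.0, 0.0, -1.0]] q [-0.2   0.55  1.34 -0.    1.25 -0.04]
scene 283 med [106.7 -94.7 271.6] lo [  89.7 -112.2  255.4] hi [132.4 -46.3 287.1]
side 190 med [ 114.4 -115.8  273.3] lo [  88.8 -130.8  258.9] hi [134.5 -85.1 288.9]
```

Close on the bar.

Call:
move_arm([
  [0,0,0,0,0,1,0.82],
  [0,0,0,0,0,1,0.9],
  [0,0,0,0,0,1,1],
  [0,0,0,0,0,1,1],
  [0,0,0,0,0,1,1],
  [0,0,0,0,0,1,1],
])

```text
t: 16.85
tcp_pos: [0.6543, -0.0209, 0.2664]
tool_rot: [0.761, 0.649, 0.0, 0.001]
force: [-2.6, 0.2, 5.1]
finger_gap: 0.182
gripper_force: 38.8
```

```bash
python3 - <<'E'
from pf import *
for d in range(0,126,5):
    p=np.radians(75.18+d); p0=np.radians(75.18); print(d,"ty %.1f tz %.1f"%(160.3*(np.cos(p)-np.cos(p0)),-160.3*(np.sin(p)-np.sin(p0))))
E
```

```text
t 16.85 press mm [ 111.3 -108.6  266.4] f press [-2.6 -0.2  5.1] rot [[-0.0, 1.0, 0.0], [1.0, 0.0, -0.0], [-0.0, 0.0, -1.0]] q [-0.2   0.55  1.34 -0.    1.25 -0.04]
0 ty 0.0 tz -0.0
5 ty -13.7 tz -3.0
10 ty -27.5 tz -4.8
15 ty -41.5 tz -5.3
20 ty -55.5 tz -4.7
25 ty -69.3 tz -2.8
30 ty -83.0 tz 0.3
35 ty -96.3 tz 4.5
40 ty -109.2 tz 9.9
45 ty -121.6 tz 16.4
50 ty -133.4 tz 23.9
55 ty -144.4 tz 32.5
60 ty -154.7 tz 42.0
65 ty -164.1 tz 52.3
70 ty -172.6 tz 63.4
75 ty -180.1 tz 75.3
80 ty -186.5 tz 87.7
85 ty -191.8 tz 100.6
90 ty -196.0 tz 114.0
95 ty -199.0 tz 127.6
100 ty -200.7 tz 141.5
105 ty -201.3 tz 155.5
110 ty -200.6 tz 169.4
115 ty -198.8 tz 183.3
120 ty -195.7 tz 196.9
125 ty -191.5 tz 210.3
```

Call:
move_arm([
  [0,0,0,0,-13.7,-3,1],
  [0,0,0,0,-27.5,-4.8,1],
  [0,0,0,0,-41.5,-5.3,1],
  [0,0,0,0,-55.5,-4.7,1],
  [0,0,0,0,-69.3,-2.8,1],
  [0,0,0,0,-83,0.3,1],
  [0,0,0,0,-96.3,4.5,1],
  [0,0,0,0,-109.2,9.9,1],
  [0,0,0,0,-121.6,16.4,1],
  [0,0,0,0,-133.4,23.9,1],
  [0,0,0,0,-144.4,32.5,1],
  [0,0,0,0,-154.7,42,1],
])

```text
t: 17.85
tcp_pos: [0.5063, 0.0032, 0.2256]
tool_rot: [0.761, 0.649, 0.005, 0.005]
force: [5.6, 1.6, 6.4]
finger_gap: 0.185
gripper_force: 46.5
```

```bash
python3 bar.py -44 224
```

```text
t 17.85 press mm [ -38.6 -108.2  225.6] f press [5.3 2.5 6.4] rot [[0.0, 1.0, 0.01], [1.0, -0.0, 0.0], [0.0, 0.01, -1.0]] q [-0.22  0.4   1.76  0.    0.97 -0.06]
scene 250 med [-41.6 -93.7 235.1] lo [ -59.  -112.   216.1] hi [-20.1 -45.8 246. ]
side 238 med [ -42.9 -116.5  230.5] lo [ -63.  -134.6  214.4] hi [-22.9 -81.8 245.8]
```

Call:
move_arm([
  [0,0,0,0,-9.4,10.3,1],
  [0,0,0,0,-17.9,21.4,1],
  [0,0,0,0,-25.4,33.3,1],
  [0,0,0,0,-31.8,45.7,1],
  [0,0,0,0,-37.1,58.6,1],
  [0,0,0,0,-41.3,72,1],
  [0,0,0,0,-44.3,85.6,1],
  [0,0,0,0,-46,99.5,1],
  [0,0,0,0,-46.6,113.5,1],
  [0,0,0,0,-45.9,127.4,1],
  [0,0,0,0,-45.2,133,1],
  [0,0,0,0,-45.2,133,1],
])

```text
t: 18.95
tcp_pos: [0.4559, 0.0114, 0.0889]
tool_rot: [0.761, 0.649, -0.001, -0.002]
force: [-1.7, 4.3, 8.7]
finger_gap: 0.181
gripper_force: 54.4
```

```bash
python3 bar.py -85 92
```

```text
t 18.95 press mm [ -89.6 -108.2   88.9] f press [-2.3  4.   8.7] rot [[0.0, 1.0, -0.0], [1.0, -0.0, 0.0], [0.0, -0.0, -1.0]] q [-0.22  0.6   1.98  0.    0.56 -0.06]
scene 226 med [-93.6 -92.  103.8] lo [-109.6 -112.1   81.5] hi [-77.5 -45.7 114.5]
side 243 med [ -89.5 -116.4  103.8] lo [-111.6 -133.8   80.1] hi [-65.8 -77.6 116.6]
```

Call:
move_arm([
  [0,0,0,0,0,0,1],
  [0,0,0,0,0.8,5.6,1],
  [0,0,0,0,1.7,11.1,1],
  [0,0,0,0,2.3,14,1],
  [0,0,0,0,2.9,16.5,1],
  [0,0,0,0,2.9,16.5,1],
], squeeze=80)

```text
t: 19.55
tcp_pos: [0.4578, 0.0111, 0.0729]
tool_rot: [0.761, 0.649, -0.001, -0.002]
force: [-4.0, 4.1, 8.2]
finger_gap: 0.173
gripper_force: 79.7
```

Call:
move_arm([
  [0,0,0,0,0.4,1.5,1],
  [0,0,0,0,0.7,3,1],
  [0,0,0,0,0.7,3,1],
])

```text
t: 19.8
tcp_pos: [0.4583, 0.011, 0.0702]
tool_rot: [0.761, 0.649, -0.001, -0.002]
force: [-4.5, 2.6, 8.7]
finger_gap: 0.176
gripper_force: 79.8
```

```bash
python3 pf.py
```

```text
t 19.8 press mm [ -87.2 -108.1   70.2] f press [-4.9  1.8  8.7] rot [[-0.0, 1.0, -0.01], [1.0, 0.0, 0.0], [0.0, -0.01, -1.0]] q [-0.22  0.64  1.98  0.    0.52 -0.06]
```

Call:
move_arm([
  [0,0,0,0,0.5,1.5,1],
  [0,0,0,0,0.9,3,1],
  [0,0,0,0,0.9,3,1],
])

```text
t: 20.05
tcp_pos: [0.4589, 0.0109, 0.0673]
tool_rot: [0.761, 0.649, -0.002, -0.002]
force: [-6.3, 3.0, 10.4]
finger_gap: 0.175
gripper_force: 80.0
```

Call:
move_arm([
  [0,0,0,0,0.4,1,1],
  [0,0,0,0,0.6,2,1],
  [0,0,0,0,0.6,2,1],
])

```text
t: 20.3
tcp_pos: [0.4593, 0.0108, 0.0655]
tool_rot: [0.761, 0.649, -0.002, -0.002]
force: [-7.4, 4.1, 12.6]
finger_gap: 0.177
gripper_force: 80.1
```

```bash
python3 pf.py
```

```text
t 20.3 press mm [ -86.2 -108.1   65.5] f press [-7.9  2.8 12.6] rot [[-0.0, 1.0, -0.01], [1.0, 0.0, 0.0], [0.0, -0.01, -1.0]] q [-0.22  0.65  1.98  0.    0.51 -0.06]
```

Call:
move_arm([
  [0,0,0,0,-0.3,1,1],
  [0,0,0,0,-0.6,2,1],
  [0,0,0,0,-0.6,2,1],
  [0,0,0,0,-0.6,2,1],
])

```text
t: 20.63
tcp_pos: [0.4597, 0.0108, 0.0638]
tool_rot: [0.761, 0.649, -0.001, -0.001]
force: [-5.4, 3.1, 12.9]
finger_gap: 0.175
gripper_force: 80.2
```

```bash
python3 bar.py -85 80; python3 red.py
```

```text
t 20.6333 press mm [ -85.8 -108.1   63.8] f press [-5.8  2.2 12.9] rot [[-0.0, 1.0, -0.0], [1.0, 0.0, 0.0], [0.0, -0.0, -1.0]] q [-0.22  0.66  1.98  0.    0.51 -0.06]
scene 306 med [-89.5 -94.4  82.3] lo [-112.5 -113.4   61.1] hi [-55.7 -46.5 102.7]
side 365 med [ -85.5 -117.5   86.6] lo [-116.6 -132.9   59.9] hi [-52.4 -93.  102.8]
t 20.7333 press mm [ -85.8 -108.1   63.8] f press [-6.5  2.  12.6] rot [[-0.0, 1.0, -0.0], [1.0, 0.0, 0.0], [0.0, -0.0, -1.0]] q [-0.22  0.66  1.98  0.    0.51 -0.06]
scene 170 far end [  -3. -122.   71.] angle 1.07
side 183 far end [  -6. -161.   79.] angle 1.17
```

Call:
move_arm([
  [0,0,0,0,0.2,1,1],
  [0,0,0,0,0.4,2,1],
  [0,0,0,0,0.4,2,1],
  [0,0,0,0,0.4,2,1],
])

```text
t: 21.17
tcp_pos: [0.4599, 0.0107, 0.0613]
tool_rot: [0.761, 0.649, -0.001, -0.002]
force: [-2.7, 2.9, 6.6]
finger_gap: 0.176
gripper_force: 81.1
```

Call:
move_arm([
  [0,0,0,0,0.2,1,1],
  [0,0,0,0,0.4,2,1],
  [0,0,0,0,0.4,2,1],
  [0,0,0,0,0.4,2,1],
])

```text
t: 21.5
tcp_pos: [0.4605, 0.0107, 0.0592]
tool_rot: [0.761, 0.649, -0.001, -0.002]
force: [-2.5, 3.1, 6.2]
finger_gap: 0.176
gripper_force: 81.2
```

```bash
python3 - <<'E'
from pf import *
a=snap("scene"); b=snap("side")
ia=cv2.resize(a["img"][190:310,230:350],(400,400),interpolation=2); ib=cv2.resize(b["img"][200:300,220:320],(400,400),interpolation=2)
cv2.imwrite("pics/p8.png",np.hstack([ia,ib])[:,:,::-1])
E
```

```text
t 21.5 press mm [ -85.  -108.1   59.2] f press [-2.9  2.7  6.2] rot [[0.0, 1.0, -0.0], [1.0, -0.0, 0.0], [0.0, -0.0, -1.0]] q [-0.22  0.67  1.98  0.    0.5  -0.06]
```

View pics/p8.png

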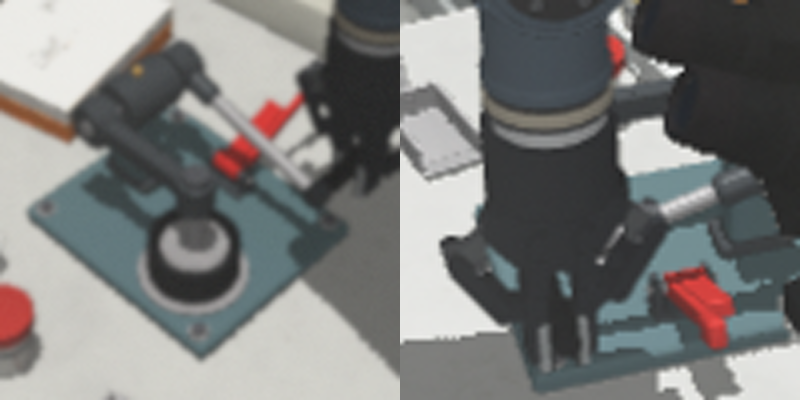

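The foot disc is down inside the mould at scene crop (195,245). The catch is over to the right, and the grip is held at (330,190). The force dropped, so I'll measure the lever angle to tell slip from settling.

```bash
cat > rod.py <<'E'
from pf import *
for n in("scene","side"):
    s=snap(n); P=cloud(s); q=Rp.inv().apply(P.reshape(-1,3)-O).reshape(P.shape)*1000; im=s["img"].astype(int)
    m=(abs(q[...,1]+55)<14)&(q[...,0]>-70)&(q[...,0]<35)&(q[...,2]>55)&(q[...,2]<135)&(np.ptp(im,axis=2)<25)&(s["img"].max(2)>70); r=q[m]
    if m.sum()>10:
        v=cv2.fitLine(r[:,[0,2]].astype(np.float32),2,0,.01,.01).ravel(); sl=np.degrees(np.arctan(v[1]/v[0])); zp=v[3]+(70-v[2])*v[1]/v[0]; 
        print(n,m.sum(),"slope deg",sl.round(1),"theta",np.radians(104.8+sl).round(3),"z at pivot",zp.round(1),"z at -85",(v[3]+(-85-v[2])*v[1]/v[0]).round(1),"y",np.median(r[:,1]).round(1))
    # foot disc: light pixels within mould
    m=(np.hypot(q[...,0]+40,q[...,1]-40)<26)&(q[...,2]>30)&(q[...,2]<75)&(s["img"].max(2)>110); 
    if m.sum()>5: print(" foot top z",np.percentile(q[m][:,2],[10,50,90]).round(1),m.sum())
E
python3 rod.py
```

```text
t 21.6 press mm [ -85.  -108.2   59.2] f press [-3.7  3.   6.6] rot [[0.0, 1.0, -0.0], [1.0, -0.0, 0.0], [0.0, -0.0, -1.0]] q [-0.22  0.67  1.98  0.    0.5  -0.06]
scene 175 slope deg 15.3 theta 2.096 z at pivot 116.0 z at -85 73.6 y -49.9
 foot top z [50.6 52.1 54.1] 137
side 103 slope deg 18.9 theta 2.159 z at pivot 117.9 z at -85 64.8 y -61.4
```

```bash
cat > end.py <<'E'
from pf import *
s=snap("side"); P=cloud(s); q=Rp.inv().apply(P.reshape(-1,3)-O).reshape(P.shape)*1000
m=(q[...,1]<-124)&(q[...,1]>-145)&(abs(q[...,0]+85)<25)&(q[...,2]>30)&(q[...,2]<110)
r=q[m]; print(m.sum(),np.median(r,0).round(1)); b=r
for z in range(30,110,5):
    w=b[(b[:,2]>=z)&(b[:,2]<z+5)]
    if len(w): print(z,len(w),"x",w[:,0].min().round(),w[:,0].max().round(),"y",np.median(w[:,1]).round())
tip=st["tcp_pos"]; c=proj(s,tip)[0].round().astype(int); print("tcp px",c)
g=s["img"].max(2)
for v in range(c[1]-14,c[1]+12): print(v,g[v,c[0]-12:c[0]+14])
E
python3 end.py
```

```text
t 21.7 press mm [ -85.  -108.1   59.2] f press [-3.1  2.9  7.6] rot [[-0.0, 1.0, -0.0], [1.0, 0.0, 0.0], [0.0, -0.0, -1.0]] q [-0.22  0.67  1.98  0.    0.5  -0.06]
71 [ -85.6 -128.8   74.6]
45 1 x -96.0 -96.0 y -125.0
60 5 x -92.0 -81.0 y -132.0
65 13 x -93.0 -78.0 y -133.0
70 17 x -93.0 -78.0 y -132.0
75 13 x -91.0 -81.0 y -129.0
100 5 x -99.0 -66.0 y -126.0
105 17 x -105.0 -65.0 y -126.0
tcp px [260 283]
269 [136  88  54  54  57  57  57  58  56  52  49  92 144 136  88  53  53  56
  55  56  55  55  53  53  53  52]
270 [138  92  55  55  56  57  57  57  56  52  47  67 115 135  86  55  53  56
  56  56  56  54  54  53  53  52]
271 [137 106  57  54  57  58  57  57  57  52  48  64 112 138  95  53  53  56
  55  56  56  53  53  54  52  53]
272 [ 94  84  56  55  56  58  58  58  55  52  47  53  99 146 129  53  52  54
  54  56  56  56  55  55  53  54]
273 [ 54  54  55  54  57  58  57  56  56  53  48  48  77 123 122  52  55  56
  56  56  55  56  55  55  54  56]
274 [55 54 55 54 56 56 57 55 53 51 49 49 55 71 74 52 54 56 56 56 56 55 55 57
 64 62]
275 [ 55  55  55  56  58  58  58  57  55  49  48  
[... 1469 characters left out ...]

 117  86  75  81  84  85  84  84]
289 [125 121 103  77  63  58  68 100 123  99  67  75  73  72  67  59  66 102
 121 101  85  85  85  86  87  89]
290 [124 125 114  79  69  60  71 103 127 112  70  85  94  91  85  78  69 101
 121 106  89  91  93  95  97  98]
291 [124 124 118  94  80  73  85 113 127 113  79 103  99  87  87  84  78  90
  95  96  97  98  98  97  97  96]
292 [123 124 119 102  82  86  88 105 124 110  80  98  92  93  95  97  98  99
  98  97  96  96  94  94  94  94]
293 [123 122 123 111  82  85  89  96  97  93  97  99  99  98  97  97  96  95
  96  94  94  93  93  92  92  93]
294 [123 122 123 117  96  87  97  99  99  98  97  96  96  95  95  95  94  93
  93  92  93  94  95  96  98 105]
```

The bar's free end sits at z≈70 while the TCP is at 59. So the lever rests on the lumps at about 2.08 rad, and the pads have slipped along the bar. Tilting the tool 20° about the bar will let a pad bear down on it, and I'll grip harder.

Call:
move_arm([
  [0,0,0,0,0,0,1],
  [0,0,0,0,0,0,1],
  [4,0,0,0,-0.8,0,1],
  [8,0,0,0,-1.6,-0.1,1],
  [12,0,0,0,-2.3,-0.2,1],
  [16,0,0,0,-3.1,-0.4,1],
  [20,0,0,0,-3.9,-0.7,1],
  [20,0,0,0,-3.9,-0.7,1],
], squeeze=120)

```text
t: 22.42
tcp_pos: [0.455, 0.0115, 0.0599]
tool_rot: [0.749, 0.638, -0.117, -0.138]
force: [-4.2, 1.7, 1.4]
finger_gap: 0.168
gripper_force: 126.2
```

```bash
sed -i '/^tip=/,$d' end.py; python3 end.py; python3 rod.py | tail -3
```

```text
t 22.4167 press mm [ -90.5 -108.1   59.9] f press [-4.4  1.   1.4] rot [[0.0, 0.93, -0.36], [1.0, -0.0, 0.0], [0.0, -0.36, -0.93]] q [-0.21  0.75  1.76 -0.02  0.99 -0.04]
66 [ -84.8 -130.6   78.4]
60 2 x -88.0 -80.0 y -131.0
65 7 x -90.0 -81.0 y -132.0
70 15 x -94.0 -78.0 y -133.0
75 19 x -93.0 -79.0 y -132.0
80 6 x -91.0 -69.0 y -129.0
95 4 x -66.0 -61.0 y -126.0
100 4 x -64.0 -61.0 y -125.0
105 9 x -89.0 -61.0 y -125.0
scene 181 slope deg 14.6 theta 2.084 z at pivot 116.6 z at -85 76.1 y -49.7
 foot top z [52.5 54.3 56. ] 138
side 86 slope deg 24.3 theta 2.253 z at pivot 123.9 z at -85 54.0 y -60.7
```

Call:
move_arm([
  [0,0,0,0,1,1,1],
  [0,0,0,0,2,2,1],
  [0,0,0,0,3,3,1],
  [0,0,0,0,3,3,1],
])

```text
t: 22.9
tcp_pos: [0.4561, 0.0114, 0.056]
tool_rot: [0.749, 0.638, -0.116, -0.136]
force: [-6.6, 3.5, 4.4]
finger_gap: 0.169
gripper_force: 126.3
```

```bash
python3 end.py; python3 rod.py | tail -3
```

```text
t 22.9 press mm [ -89.4 -108.2   56. ] f press [-7.   2.4  4.4] rot [[0.0, 0.94, -0.35], [1.0, 0.0, 0.0], [0.0, -0.35, -0.94]] q [-0.21  0.76  1.76 -0.02  0.98 -0.04]
73 [ -84.9 -128.9   74.4]
60 6 x -90.0 -81.0 y -132.0
65 12 x -93.0 -78.0 y -132.0
70 21 x -93.0 -78.0 y -132.0
75 9 x -88.0 -81.0 y -127.0
80 1 x -94.0 -94.0 y -124.0
85 1 x -94.0 -94.0 y -124.0
90 1 x -62.0 -62.0 y -127.0
95 3 x -64.0 -61.0 y -126.0
100 7 x -91.0 -61.0 y -125.0
105 12 x -92.0 -61.0 y -126.0
 foot top z [49.5 51.3 53.2] 140
side 82 slope deg 25.4 theta 2.273 z at pivot 123.7 z at -85 50.0 y -61.0
 foot top z [48.7 49.8 50.5] 8
```

Call:
move_arm([
  [0,0,0,0,0.6,0.8,1],
  [0,0,0,0,1.2,1.6,1],
  [0,0,0,0,1.8,2.4,1],
  [0,0,0,0,1.8,2.4,1],
])

```text
t: 23.38
tcp_pos: [0.4579, 0.0103, 0.0562]
tool_rot: [0.748, 0.639, -0.116, -0.135]
force: [-7.3, -2.6, 38.5]
finger_gap: 0.17
gripper_force: 168.0
```

```bash
python3 end.py|head -6; python3 rod.py | tail -3
```

```text
t 23.3833 press mm [ -87.5 -108.9   56.2] f press [-6.8 -3.7 38.5] rot [[-0.0, 0.94, -0.35], [1.0, 0.0, -0.0], [-0.0, -0.35, -0.94]] q [-0.21  0.76  1.75 -0.02  0.99 -0.04]
75 [ -84.5 -128.8   71.9]
55 1 x -83.0 -83.0 y -131.0
60 12 x -92.0 -79.0 y -133.0
65 13 x -92.0 -78.0 y -132.0
70 21 x -90.0 -78.0 y -130.0
 foot top z [47.5 49.4 51.4] 140
side 76 slope deg 28.7 theta 2.33 z at pivot 126.2 z at -85 41.4 y -61.2
 foot top z [45.9 46.7 47.8] 6
```

Call:
move_arm([
  [0,0,0,0,-0.4,-0.5,1],
  [0,0,0,0,-0.8,-1,1],
  [0,0,0,0,-0.8,-1,1],
])

```text
t: 23.78
tcp_pos: [0.4593, 0.0102, 0.0595]
tool_rot: [0.749, 0.639, -0.114, -0.134]
force: [-10.7, 5.2, 25.8]
finger_gap: 0.166
gripper_force: 129.8
```

```bash
python3 end.py|head -6; python3 rod.py | tail -3; python3 - <<'E'
from pf import *
for n in("side","scene"):
    s=snap(n); P=cloud(s); q=Rp.inv().apply(P.reshape(-1,3)-O).reshape(P.shape)*1000; V=s["img"].max(2)
    m=(V<75)&(q[...,1]<-66)&(q[...,1]>-150)&(q[...,0]>-140)&(q[...,0]<30)&(q[...,2]>20)&(q[...,2]<170); r=q[m]
    for x in range(-130,30,10):
        w=r[(r[:,0]>=x)&(r[:,0]<x+10)]
        if len(w)>3: print(n,x,len(w),"zmin",np.percentile(w[:,2],2).round(),"y",np.percentile(w[:,1],[3,97]).round())
E
python3 red.py
```

```text
t 23.7833 press mm [ -86.1 -108.8   59.5] f press [-11.4   3.5  25.8] rot [[-0.0, 0.94, -0.35], [1.0, 0.0, -0.0], [-0.0, -0.35, -0.94]] q [-0.21  0.75  1.75 -0.02  0.99 -0.04]
64 [ -83.8 -130.3   69.6]
40 1 x -80.0 -80.0 y -124.0
55 4 x -88.0 -79.0 y -133.0
60 11 x -92.0 -76.0 y -132.0
65 17 x -92.0 -77.0 y -131.0
scene 182 slope deg 16.6 theta 2.119 z at pivot 115.7 z at -85 69.5 y -49.7
 foot top z [47.3 49.3 50.9] 142
side 74 slope deg 28.5 theta 2.326 z at pivot 126.1 z at -85 42.0 y -60.9
t 23.9333 press mm [ -86.  -108.8   59.7] f press [-10.    0.9  33.1] rot [[-0.0, 0.94, -0.35], [1.0, 0.0, -0.0], [-0.0, -0.35, -0.94]] q [-0.21  0.75  1.75 -0.02  0.99 -0.04]
side -120 75 zmin 103.0 y [-123. -101.]
side -110 87 zmin 56.0 y [-123. -104.]
side -100 115 zmin 62.0 y [-129. -101.]
side -90 216 zmin 41.0 y [-133.  -99.]
side -80 137 zmin 48.0 y [-132. -102.]
side -70 147 zmin 57.0 y [-130. -100.]
side -60 118 zmin 79.0 y [-146. -119.]
side -50 108 zmin 73.0 y [-147. -112.]
side -40 99 zmin 78.0 y [-146. -101.]
side -30 95 zmin 86.0 y [-142. -104.]
side -20 46 zmin 21.0 y [-125.  -67.]
side -10 25 zmin 60.0 y [-125.  -90.]
scene -130 5 zmin 148.0 y [-106.  -95.]
scene -120 76 zmin 104.0 y [-116.  -93.]
scene -110 86 zmin 59.0 y [-113.  -94.]
scene -100 83 zmin 66.0 y [-110.  -74.]
scene -90 195 zmin 21.0 y [-118.  -70.]
scene -80 93 zmin 21.0 y [-107.  -75.]
scene -70 74 zmin 68.0 y [-109.  -86.]
scene -60 75 zmin 82.0 y [-109.  -88.]
scene -50 56 zmin 77.0 y [-99. -69.]
scene -40 28 zmin 80.0 y [-102.  -71.]
scene -30 37 zmin 86.0 y [-107.  -93.]
scene -20 28 zmin 92.0 y [-106.  -94.]
scene -10 9 zmin 101.0 y [-102.  -94.]
t 24.0333 press mm [ -86.  -108.9   59.5] f press [-3.2  3.9 42.3] rot [[-0.0, 0.94, -0.35], [1.0, 0.0, -0.0], [-0.0, -0.35, -0.94]] q [-0.21  0.75  1.75 -0.02  0.99 -0.04]
scene 153 far end [   3. -110.   66.] angle 1.04
side 167 far end [  -6. -162.   82.] angle 1.15
```

Call:
move_arm([
  [0,0,0,0,-0.5,-0.7,1],
  [0,0,0,0,-1,-1.4,1],
  [0,0,0,0,-1,-1.4,1],
  [0,0,0,0,-1,-1.4,1],
])

```text
t: 24.47
tcp_pos: [0.4597, 0.0101, 0.0607]
tool_rot: [0.749, 0.639, -0.113, -0.133]
force: [-4.3, -3.4, 35.2]
finger_gap: 0.168
gripper_force: 126.8
```

Call:
move_arm([
  [0,0,0,0,0,0,1],
  [0,0,0,0,0,0,1],
])

```text
t: 24.63
tcp_pos: [0.4592, 0.0109, 0.059]
tool_rot: [0.749, 0.639, -0.113, -0.133]
force: [-6.5, -8.0, 33.0]
finger_gap: 0.166
gripper_force: 152.7
```

```bash
python3 end.py|head -6; python3 rod.py | tail -3; python3 pf.py
```

```text
t 24.6333 press mm [ -86.3 -108.2   59. ] f press [-5.2 -8.9 33. ] rot [[0.0, 0.94, -0.34], [1.0, 0.0, 0.0], [0.0, -0.34, -0.94]] q [-0.21  0.75  1.75 -0.02  0.99 -0.04]
58 [ -84.  -131.2   69.6]
55 2 x -83.0 -78.0 y -131.0
60 12 x -91.0 -76.0 y -134.0
65 16 x -93.0 -77.0 y -132.0
70 17 x -90.0 -78.0 y -130.0
scene 185 slope deg 17.3 theta 2.131 z at pivot 116.6 z at -85 68.3 y -50.4
 foot top z [47.4 49.1 51. ] 140
side 78 slope deg 25.5 theta 2.274 z at pivot 122.9 z at -85 49.0 y -61.0
t 24.7833 press mm [ -86.6 -108.7   59. ] f press [-4.6  2.1 21.4] rot [[-0.0, 0.94, -0.35], [1.0, 0.0, -0.0], [-0.0, -0.35, -0.94]] q [-0.21  0.75  1.75 -0.02  0.99 -0.04]
```

Call:
move_arm([
  [0,0,0,0,0,0,1],
  [0,0,0,0,0,0,1],
  [0,0,0,0,0,0,1],
  [0,0,0,0,0,0,1],
], squeeze=80)

```text
t: 25.12
tcp_pos: [0.4588, 0.0103, 0.0587]
tool_rot: [0.749, 0.639, -0.114, -0.133]
force: [-4.5, 2.5, 25.0]
finger_gap: 0.167
gripper_force: 124.4
```

```bash
cat > osc.py <<'E'
from pf import *
for i in range(6):
    snap("side"); st=readout.sense(); f=Rp.inv().apply(st["force"]); print(st["t"].round(2),(Rp.inv().apply(st["tcp_pos"]-O)*1000).round(1),f.round(1),"tang",(-(f[0]*.27-f[2]*.96)).round(1),st["gripper_force"].round(0),st["qd"].round(2))
E
python3 osc.py
```

```text
t 25.1167 press mm [ -86.6 -108.8   58.7] f press [-4.9  1.8 25. ] rot [[-0.0, 0.94, -0.35], [1.0, 0.0, -0.0], [-0.0, -0.35, -0.94]] q [-0.21  0.75  1.75 -0.02  0.99 -0.04]Traceback (most recent call last):
  File "osc.py", line 3, in <module>
    snap("side"); st=readout.sense(); f=Rp.inv().apply(st["force"]); print(st["t"].round(2),(Rp.inv().apply(st["tcp_pos"]-O)*1000).round(1),f.round(1),"tang",(-(f[0]*.27-f[2]*.96)).round(1),st["gripper_force"].round(0),st["qd"].round(2))
                                                                           ^^^^^^^^^^^^^
AttributeError: 'float' object has no attribute 'round'
```

```bash
sed -i 's/st\["t"\].round(2)/round(st["t"],2)/; s/st\["gripper_force"\].round(0)/round(float(st["gripper_force"]))/' osc.py; python3 osc.py; python3 end.py | sed -n 2,9p; python3 rod.py | tail -3
```

```text
t 25.1667 press mm [ -86.6 -108.8   58.7] f press [-4.1  0.7 22. ] rot [[-0.0, 0.94, -0.35], [1.0, 0.0, -0.0], [-0.0, -0.35, -0.94]] q [-0.21  0.75  1.75 -0.02  0.99 -0.04]
25.22 [ -86.5 -108.8   58.7] [-4.1  2.3 23.5] tang 23.6 124 [-0.   -0.    0.    0.06 -0.05  0.11]
25.27 [ -86.6 -108.8   58.7] [-3.8  0.6 24. ] tang 24.1 124 [-0.   -0.   -0.    0.12  0.02 -0.22]
25.32 [ -86.5 -108.8   58.7] [-4.8  1.2 21.6] tang 22.0 124 [ 0.01  0.   -0.01 -0.22  0.03  0.18]
25.37 [ -86.5 -108.8   58.7] [-4.8  1.4 23.6] tang 24.0 124 [-0.01 -0.    0.01  0.2  -0.06 -0.05]
25.42 [ -86.6 -108.8   58.7] [-3.4 -0.6 23.8] tang 23.7 124 [ 0.    0.   -0.   -0.06  0.05 -0.12]
25.47 [ -86.5 -108.7   58.7] [-3.5  1.1 22.5] tang 22.5 124 [ 0.    0.    0.   -0.11 -0.02  0.23]
62 [ -83.6 -129.3   71.2]
55 2 x -86.0 -84.0 y -132.0
60 12 x -92.0 -78.0 y -132.0
65 12 x -92.0 -79.0 y -132.0
70 15 x -90.0 -77.0 y -129.0
75 2 x -64.0 -62.0 y -125.0
90 3 x -92.0 -66.0 y -124.0
95 5 x -108.0 -61.0 y -125.0
scene 183 slope deg 16.9 theta 2.125 z at pivot 116.7 z at -85 69.5 y -49.7
 foot top z [47.9 49.5 51.3] 140
side 78 slope deg 26.4 theta 2.291 z at pivot 123.8 z at -85 46.8 y -61.0
```

The hold has settled: about 23 N at the grip (7 N of that is the spring), the foot is on the lumps and the catch is fully over. Handing in.

```bash
python3 -c "
from station import order; print(order.sign_off())"
```

```text
the job is handed in; nothing more can be done
None
```

I handed the job in with the arm still holding the lever down at about 23 N, steady: the lumps are in the mould, the empty scoop is back on the bench, and the catch is fully over to the right. The pads first slipped along the grip, so I tilted the tool to bear down on it, and wrist readings briefly spiked to about 42 N.

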